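Draw the bake-out boat from the tube furnace with the boat hook

ROBOT

A 6-joint arm with a two-finger parallel gripper is mounted at the origin on a cart in front of the work surface, level with it; the furniture and walls round the work are solid. World frame = base frame: x ahead of the robot, y to its left, z up, the work surface at z = 0. Lengths are in m, angles in rad, forces in N, time in s.
With the tool pointing down it reaches from about 0.375 to 0.825 m from the base axis. Payload 5.5 kg.
Tool frame: the origin (TCP) lies midway between the tips of the shut fingers; the grasp point (between the pads) lies 19 mm behind it (bot.grasp_offset is the distance from the TCP to the grasp point, in m); z points along the fingers, y is the direction in which the jaws open and shut (so a half turn about z gives the same grasp; the last joint's range is limited). The gripper opens to 85 mm and grips with 20 to 120 N. Pads are 22 mm wide; open, the fingers measure 114 mm over their backs; the gripper's body (76 mm by 85 mm) begins 54 mm behind the grasp point. The pads swing forward as they close: fully open they stand 13 mm farther back than shut.
Start: joints at [1.175, 0.314, -0.047, 1.21, 0, 1.571], TCP at [0.231, 0.554, 0.231] pointing down, gripper open.
Joint ranges: [-2.67, 2.67], [-0.69, 1.73], [-1.03, 1.25], [-2.08, 2.16], [-1.42, 1.45], [-3.14, 3.14]. Speed limits (rad/s): [2.39, 2.39, 3.01, 3.14, 3.14, 3.14].

INTERFACE

Orientations are given as a unit quaternion [w, x, y, z].
In Python, from plant import bot, viewer gives the robot as it stands.
- The arm moves only by the tool servo_tool, never from a script. Its argument "increments" is text: rows parted by semicolons, each of 7 numbers parted by spaces: the opening, from 0 (shut) to 1 (fully open), then the shift along the tool's x, y, z in cm, then the turn, a rotation vector about the tool's x, y, z in rad. A call has 1 to 8 rows; each row is the pose to reach, as a shift and turn from the pose commanded when the call began, along the tool's axes at that moment; what a row does not reach only later rows make up. A row lasts 1/10 s, in which the tool goes at most 50 mm and 8.59 degrees, less where a joint would pass 70% of its speed; a pose out of reach is approached as far as the arm can. A call with a gripper value outside its range is refused whole. The fingers move at their own pace and stop on an object; "grip_force" is the grip in N (left out, the last holds). Time passes only in rows, so rows that repeat a pose let the fingers close. It gives the time, the measured TCP pose, the force and the opening at its end, in the units of the state.
- bot.read_state(): the state, without advancing time (a new reading comes with each control period).
- viewer.get_image(name): name is "scene" or "side" or "wrist"; returns the picture (384x512x3 uint8, red, green, blue); there is no depth.
- viewer.get_calibration(name): a dict with "K" (3x3 intrinsics, pixels), "k1" (the pictures are not rectified: a ray, as slopes to the right and down, at radius r is drawn at 1 + k1 r^2 times it, then the intrinsics apply), "extrinsics" (4x4, takes a point from camera to world coordinates). Camera axes: x right, y up, looking along -z (the intrinsics and any distortion apply to the point x, -y, -z); pixel columns grow to the right and rows downward; lengths in m; the calibration is good to about 2 mm. A picture is of the moment at which its call begins: read the wrist's pose just before it. get_calibration takes no time and is no camera call; for the wrist camera it gives the pose at the moment of the call.
- bot.close_job(): hands the job in, once; it reports no verdict.
The state is a dict: "time": time; "joint_pos": joint angles; "joint_velocities": joint speeds; "effort": joint torques, N m; "position": TCP position; "ee_rot": TCP orientation; "contact_force": force on the tool from outside, world axes, zero at the start; "torque": the same for the moment, N m; "opening": finger opening in m.
Only numpy, scipy, OpenCV 4.12 (cv2) and the standard library are available. Lean on these libraries where they do the work, as an engineer would, in place of code of your own. Each camera call takes 0.05 s, during which the arm holds its last target.

TASK

The inlet liners in the furnace have been baked clean and have cooled. Pick up the boat hook, catch the pull eye of the steel boat inside the furnace tube and draw the boat out onto the loading shelf until it is completely clear of the tube, still upright with its three liners in it. Do not touch the boat with the gripper; then unhook and lay the hook down flat on the bench, leaving the other things where they are.

Things in the scene. Friction and masses are not known exactly. Their poses are not given: they have to be found in the camera images.
- furnace: Bench tube furnace, fixed: white case on grey base, 200 deep x 170 wide x 225 mm high. Origin under its centre on the bench; x points level into the bore, z up, y left as one looks in. White ceramic tube, 88 mm outside, 80 mm inside, axis at y 0, z 145 mm, open mouth at x -130 mm, 37 mm in front of the case; bore closed at x +88 mm.
- tube_mouth (a point): Middle of the hearth's top surface in the plane of the tube's mouth (furnace x -130, y 0, z 123 mm); axes as the furnace's. The hearth, a flat steel plate 56 mm wide, is the floor of the bore (62 mm of free height above it, 40 mm to the sides at the eye's height) and runs on out of the mouth as the loading shelf.
- shelf_end (a point): Middle of the loading shelf's free end, at its top surface, 160 mm in front of the mouth (furnace x -290, y 0, z 123 mm); axes as the furnace's. A 4 mm lip there stops the boat; side rails 3 mm high and 52 mm apart guide it. Two thin legs stand under this end, 65 mm apart on the bench.
- boat: Open steel boat, 110 long x 44 wide x 18 mm high, walls 2.5 mm, about 0.16 kg; slides freely on the hearth; starts wholly inside the tube. Origin at the centre of its underside, x along its length into the bore like the furnace's x, z up. An upright round pull eye stands at its near end.
- boat_eye (a point): Centre of the boat's pull eye, an upright ring of 4 mm wire, 24 mm clear, 32 mm outside, in the boat's x-z plane, so a pin passes through it sideways, along the boat's y. Boat x -62, y 0, z 32 mm. Starts 50 to 85 mm inside the mouth, within 3 mm of the bore's middle plane.
- boat_tail (a point): Middle of the boat's far end (boat x = +55 mm, z = 9 mm), the last part to leave the tube.
- liner_1: Glass inlet liner, loose in the boat: tube 6.6 mm diameter x 78 mm, lying lengthwise. Origin at its centre.
- liner_2: Second such liner.
- liner_3: Third such liner.
- boat_hook: Boat hook, 0.12 kg, lying flat: pale wooden flat-sided handle 90 long x 18 wide x 22 mm high, then a straight 5 mm steel rod at its mid height (z 11 mm) along +x to x 150 mm, where a 5 mm pin turns off at a right angle along +y, level, ending in a 7 mm ball at y 20 mm. Origin at the centre of the handle's underside, z up.
- hook_pin (a point): Middle of the hook's side pin (hook x = 150, y = 10, z = 11 mm). Axes as the hook's.
- hook_tip (a point): Ball end of the side pin (hook x = 150, y = 20, z = 11 mm).
- vial_rack: Blue rack of vials, 72 x 190 x 39 mm, loose bystander. Origin under its centre.
- septa_jar: Small white jar with a green lid, 39 mm diameter x 47 mm, loose bystander. Origin under its centre.
- ferrule_tin: Flat round white tin, 55 mm diameter x 18 mm, loose bystander. Origin under its centre.
- tweezers: Steel tweezers, 127 mm long, lying loose, bystander. Origin under its centre.
- amber_bottle: Amber reagent bottle with a white cap, 48 mm diameter x 102 mm, loose bystander. Origin under its centre.

How it is judged:
On the way, in this order (a step that is already met when the one before it is completed fails the run):
1. the hook's pin is through the boat's pull eye while the boat is still in the tube (distance between hook_pin and boat_eye below 0.018 m and y of hook_tip in the frame of boat above 0.002 m and x of boat_tail in the frame of tube_mouth above 0.02 m), for 0.1 s.
2. the boat is drawn out on the loading shelf, clear of the tube, liners in it (x of boat_tail in the frame of tube_mouth below 0 m and x of boat in the frame of tube_mouth above -0.125 m and z of boat in the frame of tube_mouth between -0.006 and 0.008 m and angle between boat's own z axis and vertical below 0.12 rad and distance between each of liner_1, liner_2, liner_3 and boat below 0.03 m), for 0.2 s.
At the end, for the whole second after the job is handed in: The boat stands level (7 degrees) on the loading shelf, far end out of the tube, the three liners in it (centres within 30 mm of its own); the hook lies flat on the bench (origin under 30 mm, pin end under 25 mm up), at rest, clear of boat and furnace (all of step 2 and linear speed of each of boat, boat_hook below 0.03 m/s and height (world z) of boat_hook below 0.03 m and height (world z) of hook_tip below 0.025 m and contact force between boat_hook and boat below 0.05 N and contact force between boat_hook and furnace below 0.3 N); the robot touches nothing.
It fails at once if the gripper or arm touches the boat (contact force between any of the fingers, the arm and boat above 0.5 N).
It fails at once if a bystander is shifted by more than 30 mm (distance of any of vial_rack, septa_jar, ferrule_tin, tweezers, amber_bottle from where it was at the start of the episode above 0.03 m).
It also fails if it takes over 64 s, if anything falls off the work surface, if the arm or the gripper's body presses on something with over 40 N, if the wrist force passes 120 N, or if a joint passes its speed limit or range.

## Working session

There is one attempt and no reset: what is moved stays moved. The work goes in short steps, Python scripts to look and compute and a tool call to move; the robot and the scene stay as the last step left them, time stands still between calls to the robot, and variables do not carry over. Pictures are saved under pics/ and viewed, and the job is handed in when it is done.

Besides the shell and the picture viewer there is one more tool, called after ">>>" in YAML: its name, and indented under it one key for each argument. servo_tool: Moves the arm, as the interface text tells. Its arguments: {"type":"object","properties":{"increments":{"type":"string"},"grip_force":{"type":"number"}},"required":["increments"]}

```bash
ls; mkdir -p pics; python3 - <<'E'
from plant import bot, viewer
import cv2
print(bot.read_state())
for n in ["scene","side","wrist"]:
    c=viewer.get_calibration(n); print(n,c)
    cv2.imwrite(f"pics/{n}0.png",viewer.get_image(n)[:,:,::-1])
E
```

```text
pics
{'time': 0.0, 'joint_pos': array([ 1.17502580e+00,  3.14218745e-01, -4.80846932e-02,  1.21016771e+00,
        2.35166282e-05,  1.57079671e+00]), 'joint_velocities': array([-0.00012785,  0.00017654,  0.00041934,  0.00049555, -0.00093265,
        0.00060551]), 'effort': array([ 7.51973712e-04, -5.39592969e+01,  3.39747083e+01,  1.91750354e-02,
       -3.06283063e-06, -2.28488215e-07]), 'position': array([0.23108569, 0.55309945, 0.23043644]), 'ee_rot': array([-1.76160088e-04,  1.96596435e-01,  9.80484136e-01, -8.18754393e-04]), 'contact_force': array([-0.16946661,  0.29517885,  0.02818039]), 'torque': array([ 0.00680293, -0.00805584, -0.01650298]), 'opening': 0.08549023605025799}
scene {'K': array([[370.22704738,   0.        , 255.30043511],
       [  0.        , 370.22704738, 183.86828868],
       [  0.        ,   0.        ,   1.        ]]), 'k1': 0.022143979554473812, 'extrinsics': array([[ 0.88470921,  0.31650633, -0.34221828,  0.17090751],
       [-0.46586517,  0.57499126, -0.67257319, -0.81227039],
       [-0.01610115,  0.75445928,  0.65614934,  0.88319578],
       [ 0.      
[... 255 characters left out ...]
array([[ 0.23995982,  0.75817702, -0.60628944, -0.07735484],
       [-0.97064136,  0.19804153, -0.1365097 , -0.1561571 ],
       [ 0.01657197,  0.62124645,  0.78343999,  0.97759553],
       [ 0.        ,  0.        ,  0.        ,  1.        ]])}
wrist {'K': array([[288.25544638,   0.        , 252.96855515],
       [  0.        , 288.25544638, 187.59067806],
       [  0.        ,   0.        ,   1.        ]]), 'k1': -0.04019967514120992, 'extrinsics': array([[ 0.38633762, -0.8822791 , -0.26893649,  0.16237226],
       [ 0.92235558,  0.36896484,  0.11456493,  0.58195007],
       [-0.00185014, -0.29231581,  0.95632005,  0.37237871],
       [ 0.        ,  0.        ,  0.        ,  1.        ]])}
```

View pics/scene0.png

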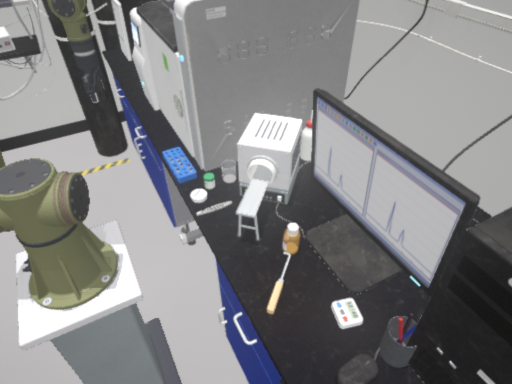

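View pics/side0.png

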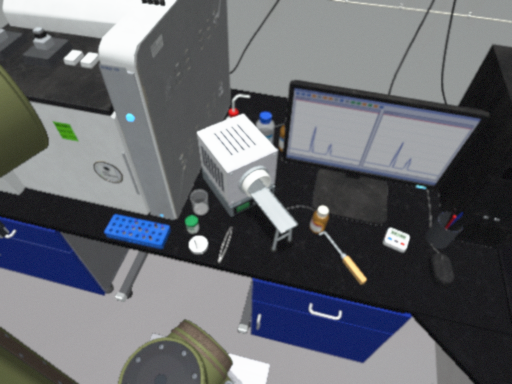

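View pics/wrist0.png

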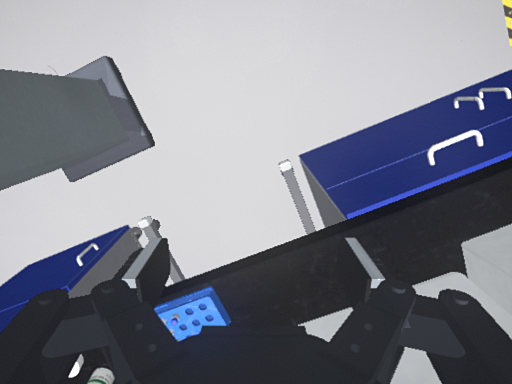

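```bash
cat > h.py <<'E'
import numpy as np, cv2
from plant import bot, viewer
def ray(n,u,v,c=None):
    c=c or viewer.get_calibration(n); K=c["K"]; k=c["k1"]; E=np.array(c["extrinsics"])
    xd=(u-K[0,2])/K[0,0]; yd=(v-K[1,2])/K[1,1]
    x,y=xd,yd
    for _ in range(20):
        s=1+k*(x*x+y*y); x,y=xd/s,yd/s
    d=E[:3,:3]@np.array([x,-y,-1.]); return E[:3,3],d/np.linalg.norm(d)
def plane(n,u,v,z,c=None):
    o,d=ray(n,u,v,c); return o+d*(z-o[2])/d[2]
def proj(n,P,c=None):
    c=c or viewer.get_calibration(n); K=c["K"]; k=c["k1"]; E=np.array(c["extrinsics"])
    q=E[:3,:3].T@(np.array(P)-E[:3,3]); x=q[0]/-q[2]; y=-q[1]/-q[2]; s=1+k*(x*x+y*y)
    return np.array([K[0,0]*x*s+K[0,2],K[1,1]*y*s+K[1,2]])
def tri(rays):
    A=np.zeros((3,3));b=np.zeros(3)
    for o,d in rays:
        M=np.eye(3)-np.outer(d,d);A+=M;b+=M@o
    p=np.linalg.solve(A,b)
    return p,[np.linalg.norm((np.eye(3)-np.outer(d,d))@(p-o)) for o,d in rays]
def crop(src,x0,y0,w,h,f,dst):
    im=cv2.imread(src) if isinstance(src,str) else src
    c=cv2.resize(im[y0:y0+h,x0:x0+w],None,fx=f,fy=f,interpolation=cv2.INTER_CUBIC)
    # ticks every 10 px
    for i in range(0,w,10): cv2.line(c,(i*f,0),(i*f,6 if (x0+i)%50 else 14),(0,255,255),1)
    for i in range(0,h,10): cv2.line(c,(0,i*f),(6 if (y0+i)%50 else 14,i*f),(0,255,255),1)
    cv2.imwrite(dst,c)
E
python3 - <<'E'
from h import *
crop("pics/scene0.png",180,110,140,110,5,"pics/s1.png")
crop("pics/scene0.png",220,200,110,120,5,"pics/s2.png")
crop("pics/side0.png",180,110,130,150,4,"pics/d1.png")
crop("pics/side0.png",260,190,130,110,5,"pics/d2.png")
E
```

```text
(no output)
```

View pics/s1.png

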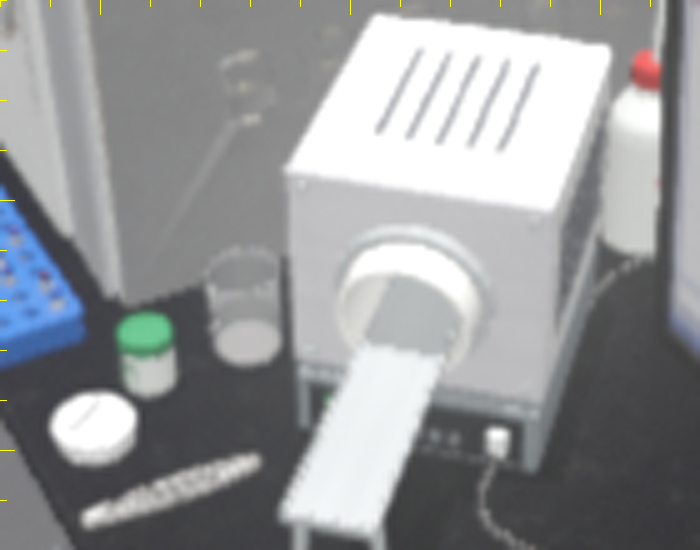

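View pics/s2.png

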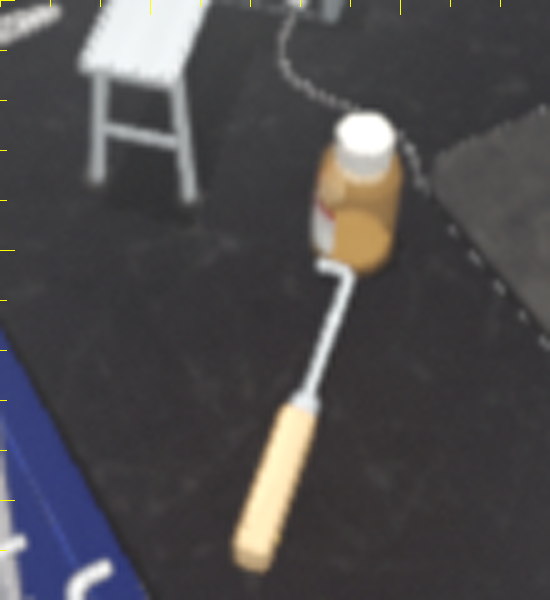

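View pics/d1.png

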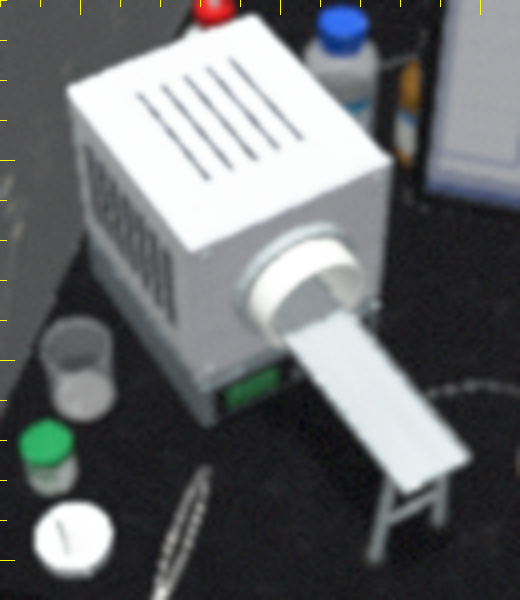

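View pics/d2.png

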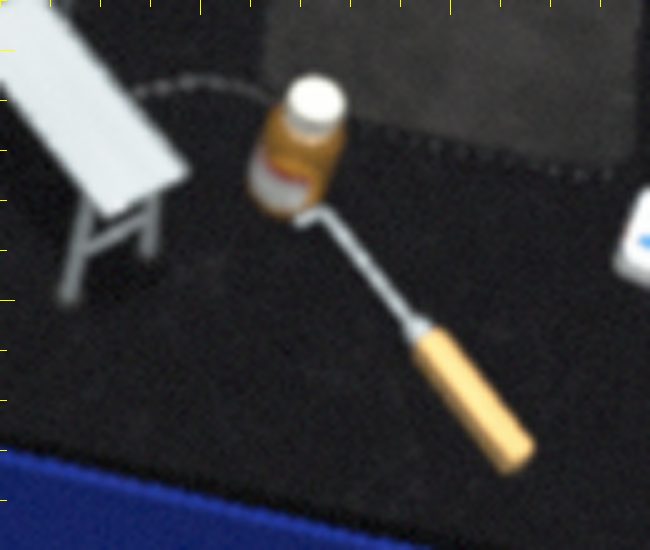

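```bash
python3 - <<'E'
from h import *
np.set_printoptions(precision=4,suppress=True)
S=lambda x,y:(180+x/5,110+y/5)
D=lambda x,y:(180+x/4,110+y/4)
S2=lambda x,y:(220+x/5,200+y/5)
D2=lambda x,y:(260+x/5,190+y/5)
def both(name,a,b,z=None):
    p,e=tri([ray("scene",*a),ray("side",*b)]); print(name,p,np.array(e),end=' ')
    if z is not None: print(plane("scene",*a,z),plane("side",*b,z))
    else: print()
both("shelfL",S(282,518),D(408,490),.123)
both("shelfR",S(378,530),D(472,457),.123)
both("caseFL",S(288,172),D(190,250),.225)
both("caseFR",S(550,212),D(391,160),.225)
both("caseBR",S(612,45),D(255,15),.225)
both("caseBL",S(372,15),D(68,90),.225)
both("legL",S2(97,183),D2(68,300),0)
both("legR",S2(190,200),D2(150,257),0)
both("hookcorner",S2(352,270),D2(325,210),.011)
both("ball",S2(322,265),D2(298,222),.011)
both("rodroot",S2(304,402),D2(415,330),.011)
for n,f in (("scene","pics/scene0.png"),("side","pics/side0.png")):
    im=cv2.imread(f); hsv=cv2.cvtColor(im,cv2.COLOR_BGR2HSV)
    m=cv2.inRange(hsv,(10,60,170),(30,200,255))
    k,l,st,ce=cv2.connectedComponentsWithStats(m)
    for i in range(1,k):
        if st[i,4]>80:
            c=(l==i).astype(np.uint8); ct=cv2.findContours(c,0,1)[0][0]
            r=cv2.minAreaRect(ct); print(n,st[i],ce[i],plane(n,*ce[i],.016)); 
            for q in cv2.boxPoints(r): print("   ",q,plane(n,*q,.022))
both("bottlecap",S2(365,140),D2(317,98))
E
```

```text
shelfL [ 0.4603 -0.1212  0.123 ] [0.0009 0.0009] [ 0.4594 -0.1219  0.123 ] [ 0.4613 -0.121   0.123 ]
shelfR [ 0.5006 -0.1594  0.1247] [0.0018 0.0018] [ 0.5032 -0.1567  0.123 ] [ 0.4996 -0.1598  0.123 ]
caseFL [0.5564 0.0613 0.2189] [0. 0.] [0.5529 0.0533 0.225 ] [0.5513 0.0595 0.225 ]
caseFR [ 0.6739 -0.0586  0.2238] [0.0007 0.0007] [ 0.6721 -0.0607  0.225 ] [ 0.6736 -0.0586  0.225 ]
caseBR [0.8084 0.0807 0.2246] [0.0007 0.0007] [0.809  0.0809 0.225 ] [0.8069 0.0803 0.225 ]
caseBL [0.6865 0.197  0.2235] [0.0006 0.0006] [0.6861 0.1956 0.225 ] [0.6842 0.1961 0.225 ]
legL [ 0.472  -0.1027 -0.0031] [0. 0.] [ 0.471  -0.1052  0.    ] [ 0.4703 -0.1029  0.    ]
legR [ 0.5141 -0.1462  0.0004] [0.0012 0.0012] [ 0.5156 -0.1452 -0.    ] [ 0.513  -0.1465 -0.    ]
hookcorner [ 0.5678 -0.2479  0.0128] [0.0011 0.0011] [ 0.5698 -0.2461  0.011 ] [ 0.5677 -0.2482  0.011 ]
ball [ 0.5571 -0.2329  0.0081] [0.0005 0.0005] [ 0.5563 -0.2345  0.011 ] [ 0.5546 -0.2327  0.011 ]
rodroot [ 0.4974 -0.3113  0.0109] [0.0011 0.0011] [ 0.4985 -0.3108  0.011 ] [ 0.4962 -0.3115  0.011 ]
scene [286 242  12  11  99] [291.0101 247.0707] [ 0.5828 -0.2282  0.016 ]
    [285.7847 251.7231] [ 0.5574 -0.2397  0.022 ]
    [287.077  241.3846] [ 0.5811 -0.2082  0.022 ]
    [297.5385 242.6923] [ 0.6059 -0.2274  0.022 ]
    [296.2462 253.0308] [ 0.5816 -0.2583  0.022 ]
scene [267 281  16  32 194] [274.0722 298.2474] [ 0.453  -0.3524  0.016 ]
    [265.2277 311.0216] [ 0.4132 -0.3764  0.022 ]
    [275.9538 280.6308] [ 0.4824 -0.3115  0.022 ]
    [283.3815 283.2523] [ 0.4959 -0.3281  0.022 ]
    [272.6554 313.6431] [ 0.4262 -0.3915  0.022 ]
side [343 256  23  27 195] [354.5128 268.7744] [ 0.4592 -0.3475  0.016 ]
    [342.3515 258.512 ] [ 0.4807 -0.3086  0.022 ]
    [347.3123 254.5956] [ 0.4976 -0.3219  0.022 ]
    [366.6638 279.1075] [ 0.4317 -0.3827  0.022 ]
    [361.7031 283.0239] [ 0.4161 -0.3694  0.022 ]
bottlecap [ 0.5872 -0.2261  0.0969] [0.0012 0.0012]
```

```bash
cat >> h.py <<'E'
from scipy.spatial.transform import Rotation as Rn
np.set_printoptions(precision=4,suppress=True)
YAW=np.deg2rad(46.2)
EX=np.array([np.cos(YAW),np.sin(YAW),0]);EY=np.array([-np.sin(YAW),np.cos(YAW),0]);EZ=np.array([0,0,1.])
MOUTH=np.array([.4805,-.1403,.123])+.16*EX
def down(yaw): # tool x along yaw, z down
    x=np.array([np.cos(yaw),np.sin(yaw),0]);z=-EZ
    return np.column_stack([x,np.cross(z,x),z])
def pitched(yaw,i):
    e=np.array([np.cos(yaw),np.sin(yaw),0]);z=np.sin(i)*e-np.cos(i)*EZ;x=np.cos(i)*e+np.sin(i)*EZ
    return np.column_stack([x,np.cross(z,x),z])
def cur():
    s=bot.read_state();q=s["ee_rot"];return np.array(s["position"]),Rn.from_quat([q[1],q[2],q[3],q[0]]).as_matrix(),s
def inc(p,R):
    P,C,s=cur()
    d=C.T@(np.array(p)-P)*100; r=Rn.from_matrix(C.T@R).as_rotvec()
    print("t",round(s["time"],2),"F",s["contact_force"],"inc cm",d.round(2),"rot",r.round(4))
def fur(p): # world -> mouth frame
    d=np.array(p)-MOUTH; return np.array([d@EX,d@EY,d[2]])
def wor(x,y,z): return MOUTH+x*EX+y*EY+z*EZ
E
python3 - <<'E'
from h import *
inc([.40,-.02,.30],down(YAW))
P,C,s=cur(); E=viewer.get_calibration("wrist")["extrinsics"]
print("cam in tool",C.T@(E[:3,3]-P)); print(C.T@E[:3,:3])
E
```

```text
t 0.15 F [ 0.192   0.652  -0.5219] inc cm [-37.68 -46.39  -6.87] rot [-0.0009  0.0013  1.9394]
cam in tool [ 0.0746 -0.0001 -0.1419]
[[-0.0008  0.9563  0.2923]
 [ 1.      0.0007  0.0005]
 [ 0.0003  0.2923 -0.9563]]
```

>>> servo_tool:
  increments: "1 -19 -23 -6.9 0 0 0.95; 1 -19 -23 -6.9 0 0 0.95; 1 -19 -23 -6.9 0 0 0.95; 1 -37.7 -46.4 -6.9 0 0 1.939; 1 -37.7 -46.4 -6.9 0 0 1.939; 1 -37.7 -46.4 -6.9 0 0 1.939; 1 -37.7 -46.4 -6.9 0 0 1.939; 1 -37.7 -46.4 -6.9 0 0 1.939"

```text
time: 0.95
position: [0.3435, 0.1726, 0.2847]
ee_rot: [0.0, 0.718, 0.696, 0.0]
contact_force: [1.2, 0.0, 0.8]
opening: 0.0856
```

```bash
python3 - <<'E'
from h import *
inc([.40,-.02,.30],down(YAW))
inc([.37,-.16,.20],pitched(YAW,.6))
i=np.deg2rad(66);R=pitched(YAW,i)
p=wor(-.215,0,-.010);print("tcp",p,"cam",p+R@[.0746,0,-.1419]);inc(p,R)
E
```

```text
t 0.95 F [1.2262 0.0102 0.7737] inc cm [-19.08   6.24  -1.53] rot [ 0.0004 -0.0002  0.734 ]
t 0.95 F [1.2262 0.0102 0.7737] inc cm [-33.16   3.66   8.46] rot [-0.2197  0.5723  0.7116]
tcp [ 0.4424 -0.18    0.113 ] cam [ 0.3737 -0.2517  0.2389]
t 0.95 F [1.2262 0.0102 0.7737] inc cm [-34.94  10.96  17.17] rot [-0.4215  1.0972  0.6498]
```

>>> servo_tool:
  increments: "1 -33.2 3.7 0 0 0 0.73; 1 -33.2 3.7 0 0 0 0.73; 1 -33.2 3.7 0 0 0 0.73; 1 -33.2 3.7 0 0 0 0.73; 1 -33.2 3.7 2 -0.22 0.57 0.71; 1 -33.2 3.7 4 -0.22 0.57 0.71; 1 -33.2 3.7 6 -0.22 0.57 0.71; 1 -33.2 3.7 8.5 -0.22 0.57 0.71"

```text
time: 1.75
position: [0.3742, -0.1515, 0.2139]
ee_rot: [-0.087, 0.888, 0.403, 0.202]
contact_force: [1.2, -0.8, -1.2]
opening: 0.0856
```

```bash
python3 - <<'E'
from h import *
P,C,s=cur();print(s["joint_pos"],P)
i=np.deg2rad(66);R=pitched(YAW,i)
inc([.37,-.16,.20],pitched(YAW,.6))
inc(wor(-.215,0,-.010),R)
E
```

```text
[-0.7442 -0.0762 -0.6075  1.0415  0.4438  1.5459] [ 0.3742 -0.1515  0.2139]
t 1.75 F [ 1.1837 -0.7651 -1.2378] inc cm [-1.43  0.23  0.86] rot [-0.0137  0.1561  0.0414]
t 1.75 F [ 1.1837 -0.7651 -1.2378] inc cm [-2.22  6.92 10.18] rot [-0.025   0.7079  0.0368]
```

>>> servo_tool:
  increments: "1 -2.2 6.9 0 -0.01 0.4 0.04; 1 -2.2 6.9 2 -0.02 0.6 0.04; 1 -2.2 6.9 5 -0.02 0.7 0.04; 1 -2.2 6.9 8 -0.025 0.708 0.037; 1 -2.2 6.9 10.2 -0.025 0.708 0.037; 1 -2.2 6.9 10.2 -0.025 0.708 0.037; 1 -2.2 6.9 10.2 -0.025 0.708 0.037; 1 -2.2 6.9 10.2 -0.025 0.708 0.037"

```text
time: 2.55
position: [0.4401, -0.1773, 0.1122]
ee_rot: [-0.214, 0.774, 0.329, 0.497]
contact_force: [-0.4, -0.3, 0.9]
opening: 0.0855
```

```bash
python3 - <<'E'
from h import *
import pickle
P,C,s=cur();print(s["joint_pos"],P,s["time"]); inc(wor(-.215,0,-.010),pitched(YAW,np.deg2rad(66)))
c=viewer.get_calibration("wrist");pickle.dump(c,open("w1.pkl","wb"))
im=viewer.get_image("wrist")[:,:,::-1]; cv2.imwrite("pics/wrist1.png",im)
E
```

```text
[-1.0394  0.5456 -0.5845  0.9842  1.0656  0.9714] [ 0.4401 -0.1773  0.1122] 2.55
t 2.55 F [-0.388  -0.287   0.8529] inc cm [ 0.06  0.36 -0.07] rot [-0.0033  0.0082 -0.0034]
```

View pics/wrist1.png

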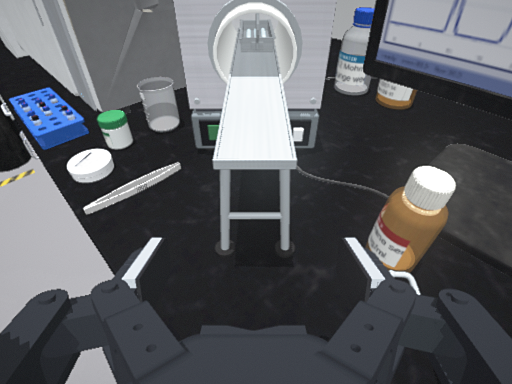

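```bash
python3 - <<'E'
from h import *
crop("pics/wrist1.png",200,0,112,84,7,"pics/w1a.png")
crop("pics/wrist1.png",205,60,100,110,5,"pics/w1b.png")
E
```

```text
(no output)
```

View pics/w1a.png

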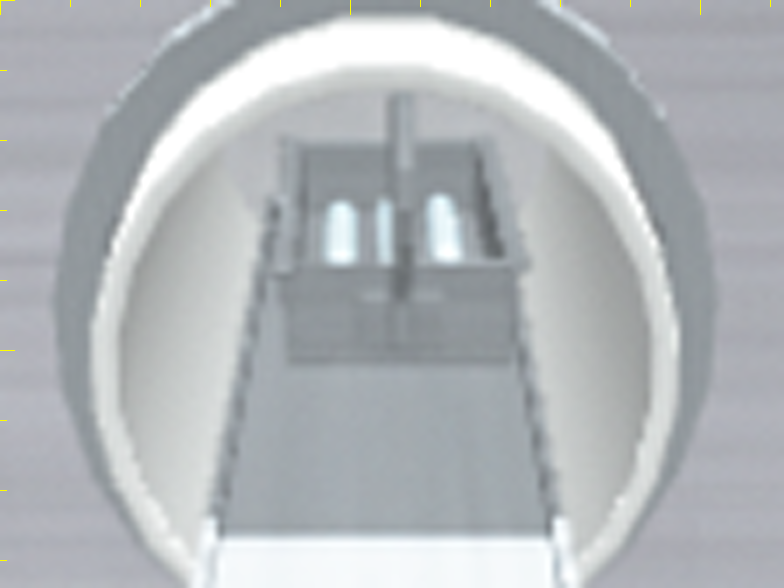

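View pics/w1b.png

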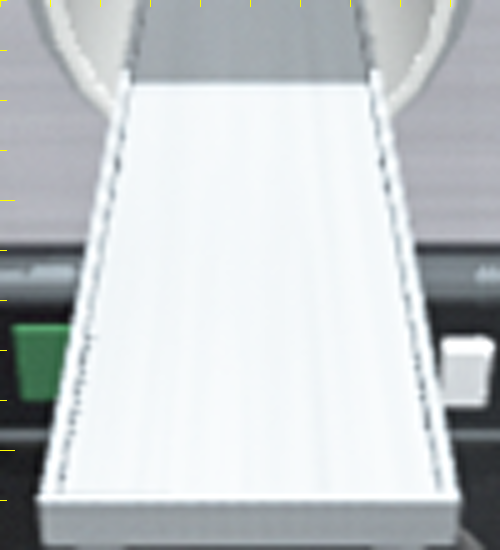

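```bash
python3 - <<'E'
from h import *
import pickle
c=pickle.load(open("w1.pkl","rb"))
A=lambda x,y:(200+x/7,y/7); B=lambda x,y:(205+x/5,60+y/5)
for n,q,z in [("endL",B(38,497),.127),("endR",B(461,497),.127),("mouthL",A(218,534),.123),("mouthR",A(553,534),.123),("boatL",A(286,365),.123),("boatR",A(516,362),.123),("boattopL",A(286,268),.141),("boattopR",A(520,266),.141),("ringbot",A(401,300),.139),("ringtop",A(400,93),.171)]:
    p=plane("wrist",*q,z,c); print(n,p,fur(p))
E
```

```text
endL [ 0.4592 -0.1193  0.127 ] [-0.1596  0.0299  0.004 ]
endR [ 0.4991 -0.158   0.127 ] [-0.1599 -0.0257  0.004 ]
mouthL [ 0.5711 -0.0066  0.123 ] [-0.0008  0.0272  0.    ]
mouthR [ 0.6081 -0.0429  0.123 ] [-0.0014 -0.0247  0.    ]
boatL [0.6364 0.0504 0.123 ] [0.0855 0.0195 0.    ]
boatR [0.6685 0.0214 0.123 ] [ 0.0868 -0.0238  0.    ]
boattopL [0.634  0.0469 0.141 ] [0.0814 0.0188 0.018 ]
boattopR [0.665  0.0181 0.141 ] [ 0.0821 -0.0235  0.018 ]
ringbot [0.6395 0.0228 0.139 ] [ 0.0678 -0.0018  0.016 ]
ringtop [0.641  0.0248 0.171 ] [ 0.0703 -0.0016  0.048 ]
```

```bash
python3 - <<'E'
from h import *
inc([.40,-.25,.24],pitched(np.deg2rad(44),.5))
inc([.456,-.35,.20],down(np.deg2rad(42.4)))
E
```

```text
t 2.6 F [0.9964 0.0492 0.7463] inc cm [  8.25   2.07 -12.58] rot [-0.0317 -0.6432  0.026 ]
t 2.6 F [0.9964 0.0492 0.7463] inc cm [  3.24  13.04 -13.99] rot [-0.0412 -1.1428  0.0591]
```

>>> servo_tool:
  increments: "1 8 2 -5 0 0 0; 1 8 2 -9 0 -0.2 0; 1 8 2 -12.6 -0.03 -0.64 0.02; 1 8 2 -12.6 -0.03 -0.64 0.02; 1 8 2 -12.6 -0.03 -0.64 0.02; 1 3.2 13 -14 -0.04 -1.143 0.059; 1 3.2 13 -14 -0.04 -1.143 0.059; 1 3.2 13 -14 -0.04 -1.143 0.059"

```text
time: 3.4
position: [0.4577, -0.3526, 0.2019]
ee_rot: [-0.014, 0.93, 0.363, 0.044]
contact_force: [0.4, -0.0, -1.1]
opening: 0.0856
```

>>> servo_tool:
  increments: "1 0 0 0 0 0 0; 1 0 0 0 0 0 0"

```text
time: 3.6
position: [0.4558, -0.3481, 0.1992]
ee_rot: [-0.02, 0.93, 0.365, 0.046]
contact_force: [0.3, -0.1, 0.0]
opening: 0.0853
```

```bash
python3 - <<'E'
from h import *
P,C,s=cur();print(s["joint_pos"],P)
inc([.456,-.35,.20],down(np.deg2rad(42.4)))
E
```

```text
[-0.7097  0.2707 -0.1823  1.1099  0.0996  1.6839] [ 0.4558 -0.3481  0.1992]
t 3.6 F [ 0.2665 -0.0726  0.0211] inc cm [-0.11  0.15 -0.09] rot [-0.0039 -0.0999  0.0084]
```

>>> servo_tool:
  increments: "1 -0.1 0.15 -0.1 -0.004 -0.1 0.008; 1 -0.1 0.15 -0.1 -0.004 -0.1 0.008; 1 -0.1 0.15 -0.1 -0.004 -0.1 0.008"

```text
time: 3.9
position: [0.4542, -0.3506, 0.1976]
ee_rot: [-0.002, 0.933, 0.361, -0.0]
contact_force: [-0.3, 0.4, -0.4]
opening: 0.0856
```

```bash
python3 - <<'E'
from h import *
import pickle
inc([.456,-.35,.20],down(np.deg2rad(42.4)))
c=viewer.get_calibration("wrist");pickle.dump(c,open("w2.pkl","wb"))
im=viewer.get_image("wrist")[:,:,::-1]; cv2.imwrite("pics/wrist2.png",im)
E
```

```text
t 3.9 F [-0.2514  0.4263 -0.4496] inc cm [ 0.17  0.07 -0.24] rot [-0.0043 -0.0007 -0.002 ]
```

View pics/wrist2.png

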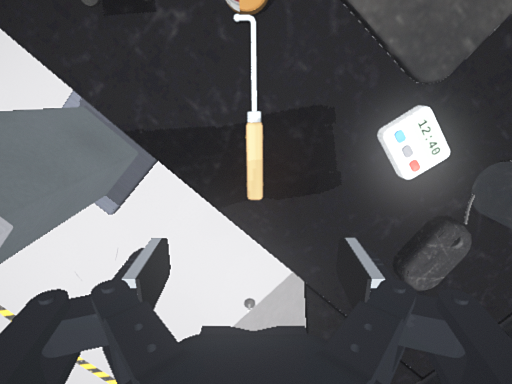

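```bash
python3 - <<'E'
from h import *
import pickle
c=pickle.load(open("w2.pkl","rb")); im=cv2.imread("pics/wrist2.png"); hsv=cv2.cvtColor(im,cv2.COLOR_BGR2HSV)
m=cv2.inRange(hsv,(10,60,150),(30,200,255)); m[:100]=0;m[220:]=0;m[:,:230]=0;m[:,280:]=0
ct=max(cv2.findContours(m,0,1)[0],key=cv2.contourArea); bp=cv2.boxPoints(cv2.minAreaRect(ct)); print(bp)
w=[plane("wrist",*q,.022,c) for q in bp]; print(np.array(w))
# rod pixel centres
g=im[:,:,1].astype(int)
pts=[]
for v in range(30,108,4):
    r=np.where(g[v,240:270]>150)[0]
    if len(r): pts.append(plane("wrist",240+r.mean(),v,.011+.002,c)[:2])
pts=np.array(pts); d=pts[0]-pts[-1]; print(pts[0],pts[-1],np.rad2deg(np.arctan2(d[1],d[0])))
hp=[]
for v in range(126,192,4):
    r=np.where(m[v]>0)[0]; hp.append(plane("wrist",r.mean(),v,.022,c)[:2])
hp=np.array(hp);d=hp[0]-hp[-1];print(hp[0],hp[-1],np.rad2deg(np.arctan2(d[1],d[0])))
ce=np.array(w).mean(0); print("centre",ce)
crop(im,225,0,50,210,3,"pics/w2a.png")
print(plane("wrist",253.5,17,.011,c),plane("wrist",238,17,.011,c))
E
```

```text
[[246. 122.]
 [262. 122.]
 [262. 199.]
 [246. 199.]]
[[ 0.4868 -0.3101  0.022 ]
 [ 0.4984 -0.3228  0.022 ]
 [ 0.4338 -0.3825  0.022 ]
 [ 0.4212 -0.3687  0.022 ]]
[ 0.5601 -0.2536] [ 0.5048 -0.3053] 43.06501912760799
[ 0.49 -0.32] [ 0.4361 -0.3686] 42.01789346024879
centre [ 0.46  -0.346  0.022]
[ 0.5698 -0.2455  0.011 ] [ 0.5592 -0.2337  0.011 ]
```

View pics/w2a.png

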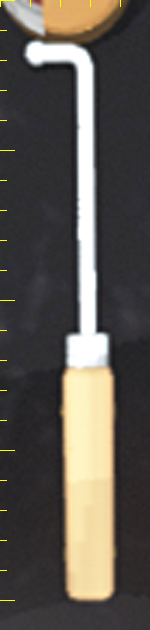

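```bash
python3 - <<'E'
from h import *
inc([.4605,-.3455,.005],down(np.deg2rad(42.5)))
E
```

```text
t 3.95 F [-0.8905 -0.2955 -0.2862] inc cm [ 0.85  0.12 19.22] rot [-0.0048 -0.0003 -0.0045]
```

>>> servo_tool:
  increments: "1 0.8 0.1 5 -0.005 0 -0.004; 1 0.8 0.1 10 -0.005 0 -0.004; 1 0.8 0.1 14 -0.005 0 -0.004; 1 0.8 0.1 16.5 -0.005 0 -0.004; 1 0.8 0.1 18 -0.005 0 -0.004; 1 0.8 0.1 18.8 -0.005 0 -0.004; 1 0.8 0.1 18.8 -0.005 0 -0.004; 1 0.8 0.1 18.8 -0.005 0 -0.004"

```text
time: 4.75
position: [0.4605, -0.3465, 0.009]
ee_rot: [0.0, 0.932, 0.362, -0.001]
contact_force: [0.4, -0.3, -0.5]
opening: 0.0858
```

```bash
python3 - <<'E'
from h import *
inc([.4605,-.3455,.005],down(np.deg2rad(42.5)))
P,C,s=cur();print(P)
E
```

```text
t 4.75 F [ 0.4131 -0.2936 -0.4885] inc cm [ 0.07 -0.07  0.4 ] rot [ 0.0002  0.0013 -0.0006]
[ 0.4605 -0.3465  0.009 ]
```

>>> servo_tool:
  increments: "1 0.05 -0.05 0.35 0 0 0; 1 0.05 -0.05 0.35 0 0 0; 0.1 0.05 -0.05 0.35 0 0 0; 0.1 0.05 -0.05 0.35 0 0 0; 0.1 0.05 -0.05 0.35 0 0 0; 0.1 0.05 -0.05 0.35 0 0 0; 0.1 0.05 -0.05 0.35 0 0 0; 0.1 0.05 -0.05 0.35 0 0 0"
  grip_force: 60

```text
time: 5.55
position: [0.4605, -0.3452, 0.0048]
ee_rot: [0.0, 0.932, 0.363, -0.001]
contact_force: [-0.1, 0.4, 2.0]
opening: 0.0164
```

>>> servo_tool:
  increments: "0.05 0 0 0 0 0 0; 0.05 0 0 0 0 0 0; 0.05 0 0 0 0 0 0; 0.05 0 0 0 0 0 0"

```text
time: 5.95
position: [0.4605, -0.3452, 0.0048]
ee_rot: [0.0, 0.932, 0.363, -0.001]
contact_force: [0.3, 0.9, 3.8]
opening: 0.0166
```

```bash
python3 - <<'E'
from h import *
inc([.4605,-.3455,.005],down(np.deg2rad(42.5)))
c=viewer.get_calibration("wrist")
im=viewer.get_image("wrist")[:,:,::-1]; cv2.imwrite("pics/wrist3.png",im)
E
```

```text
t 5.95 F [0.3051 0.9332 3.8354] inc cm [-0.02  0.02 -0.02] rot [-0.0005  0.0019  0.0002]
```

View pics/wrist3.png

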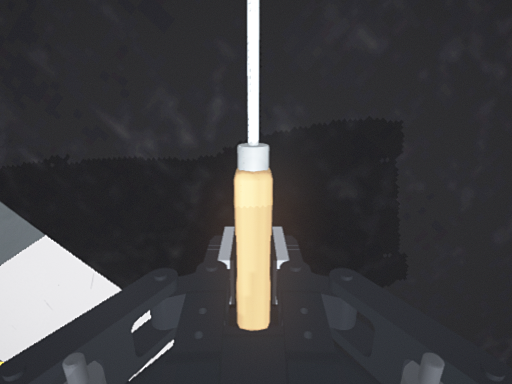

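>>> servo_tool:
  increments: "0.05 -1 0 -0.2 0 0 0; 0.05 -3 0 -0.4 0 0 0; 0.05 -6 0 -1 0 0 0; 0.05 -8 0 -4 0 0 0; 0.05 -8 0 -9 0 0 0; 0.05 -8 0 -14 0 0 0; 0.05 -8 0 -18 0 0 0; 0.05 -8 0 -20 0 0 0"

```text
time: 6.8
position: [0.402, -0.4005, 0.2085]
ee_rot: [0.002, 0.932, 0.362, -0.0]
contact_force: [-0.1, 0.6, -0.6]
opening: 0.0167
```

```bash
python3 - <<'E'
from h import *
P,C,s=cur();print(P)
for z in (.25,.149):
  p=wor(-.22,-.031,0);p[2]=z; print(p);inc(p,down(YAW))
for n in ("scene","side"): cv2.imwrite(f"pics/{n}4.png",viewer.get_image(n)[:,:,::-1])
crop("pics/scene4.png",200,100,150,120,5,"pics/s4.png")
crop("pics/side4.png",250,150,150,120,5,"pics/d4.png")
E
```

```text
[ 0.402  -0.4005  0.2085]
[ 0.4613 -0.2051  0.25  ]
t 6.8 F [-0.0769  0.6126 -0.5721] inc cm [ 17.57 -10.39  -4.22] rot [ 0.0032  0.0023 -0.0651]
[ 0.4613 -0.2051  0.149 ]
t 6.8 F [-0.0769  0.6126 -0.5721] inc cm [ 17.59 -10.43   5.88] rot [ 0.0032  0.0023 -0.0651]
```

View pics/scene4.png

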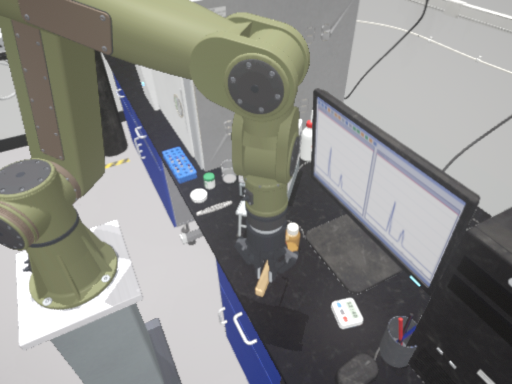

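View pics/side4.png

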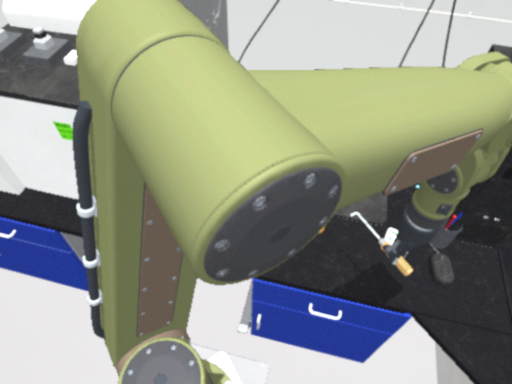

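>>> servo_tool:
  increments: "0.05 5 -3 -2 0 0 -0.02; 0.05 9.5 -5.5 -3 0 0 -0.04; 0.05 13.5 -8 -4 0 0 -0.065; 0.05 17.6 -10.4 -3 0 0 -0.065; 0.05 17.6 -10.4 0 0.003 0.002 -0.065; 0.05 17.6 -10.4 0 0.003 0.002 -0.065; 0.05 17.6 -10.4 0 0.003 0.002 -0.065"

```text
time: 7.6
position: [0.4596, -0.2033, 0.2029]
ee_rot: [-0.003, 0.92, 0.393, -0.002]
contact_force: [0.9, 0.3, -0.6]
opening: 0.0164
```

```bash
python3 - <<'E'
from h import *
P,C,s=cur();print(P,fur(P))
p=wor(-.22,-.031,0);p[2]=.149; inc(p,down(YAW))
for n in ("scene","side","wrist"): cv2.imwrite(f"pics/{n}5.png",viewer.get_image(n)[:,:,::-1])
E
```

```text
[ 0.4596 -0.2033  0.2029] [-0.2199 -0.0285  0.0799]
t 7.6 F [ 0.8632  0.3468 -0.589 ] inc cm [0.   0.29 5.39] rot [-0.0077  0.0019  0.0008]
```

View pics/scene5.png

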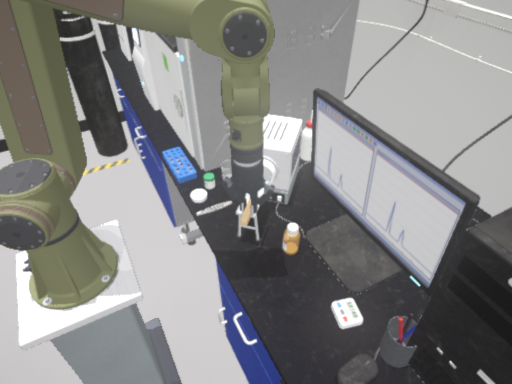

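View pics/side5.png

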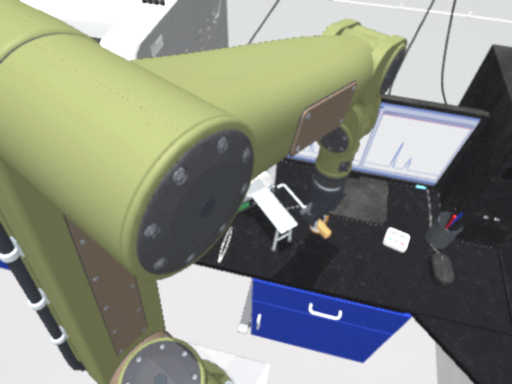

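View pics/wrist5.png

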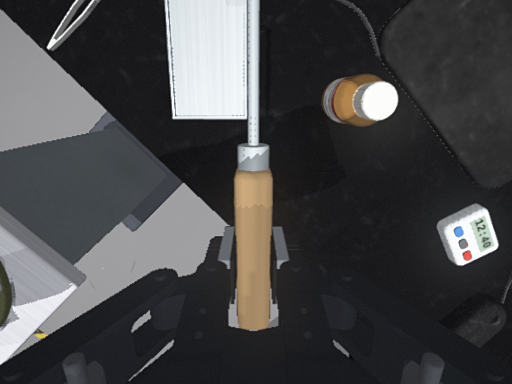

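>>> servo_tool:
  increments: "0.05 0 0.3 3 -0.007 0.002 0; 0.05 0 0.3 5 -0.007 0.002 0; 0.05 0 0.3 5.4 -0.007 0.002 0; 0.05 0 0.3 5.4 -0.007 0.002 0; 0.05 0 0.3 5.4 -0.007 0.002 0; 0.05 0 0.3 5.4 -0.007 0.002 0"

```text
time: 8.35
position: [0.4641, -0.206, 0.1518]
ee_rot: [0.002, 0.92, 0.392, 0.002]
contact_force: [-0.3, -0.4, -1.0]
opening: 0.0165
```

```bash
python3 - <<'E'
from h import *
P,C,s=cur();print(P,fur(P))
p=wor(-.22,-.031,0);p[2]=.149; inc(p,down(YAW))
import pickle
c=viewer.get_calibration("wrist");pickle.dump(c,open("w6.pkl","wb"))
for n in ("side","wrist"): cv2.imwrite(f"pics/{n}6.png",viewer.get_image(n)[:,:,::-1])
crop("pics/side6.png",230,140,120,110,6,"pics/d6.png")
crop("pics/wrist6.png",150,0,150,180,4,"pics/w6.png")
print("pin exp",proj("side",wor(-.07,-.021,.032)),"ball",proj("side",wor(-.07,-.011,.032)),"corner",proj("side",wor(-.07,-.031,.032)))
E
```

```text
[ 0.4641 -0.206   0.1518] [-0.2187 -0.0337  0.0288]
t 8.35 F [-0.2853 -0.4071 -0.98  ] inc cm [-0.13 -0.27  0.28] rot [ 0.0051 -0.0029  0.0002]
pin exp [278.7139 196.6872] ball [275.8698 198.128 ] corner [281.5391 195.2559]
```

View pics/d6.png

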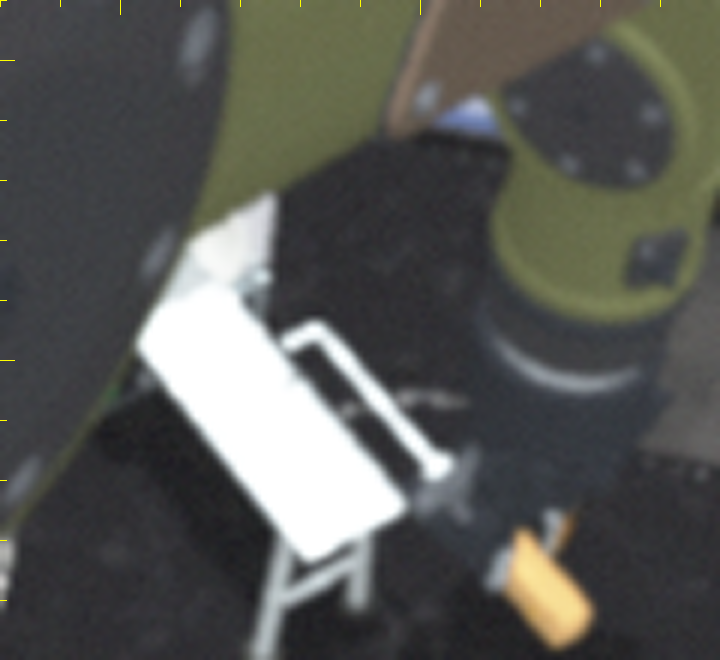

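View pics/w6.png

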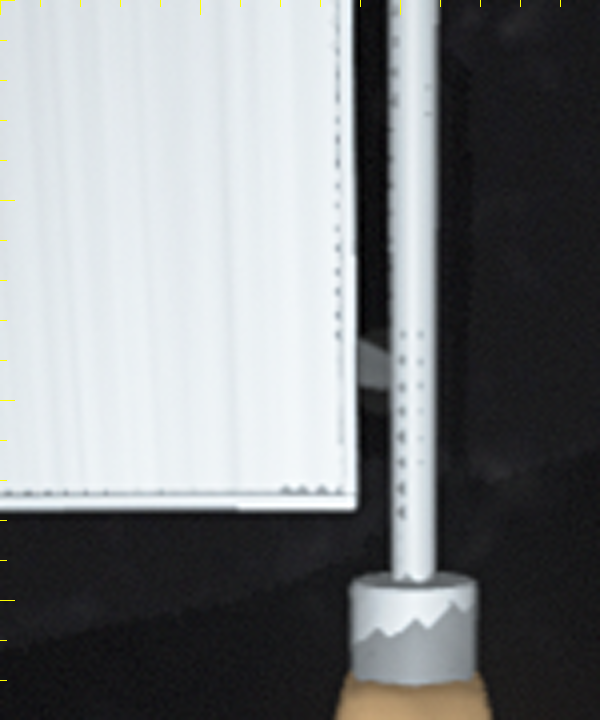

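```bash
python3 - <<'E'
from h import *
import pickle
c=pickle.load(open("w6.pkl","rb"))
W=lambda x,y:(150+x/4,y/4)
for n,q,z in [("edge far",W(355,20),.126),("edge near",W(357,500),.127),("rod far",W(414,10),.158),("rod near",W(414,560),.158)]:
    print(n,fur(plane("wrist",*q,z,c)))
P,C,s=cur(); print(s["time"],fur(P),P[2],np.rad2deg(np.arctan2(C[1,0],C[0,0])),C[:,2]); inc(wor(-.22,-.031,.026),down(np.deg2rad(46)))
E
```

```text
edge far [-0.0967 -0.0265  0.003 ]
edge near [-0.158  -0.0261  0.004 ]
rod far [-0.1049 -0.034   0.035 ]
rod near [-0.1624 -0.034   0.035 ]
8.45 [-0.2187 -0.0333  0.0284] 0.15143545820107723 46.22803212266645 [ 0.0052 -0.0011 -1.    ]
t 8.45 F [ 0.3253 -0.3926 -0.6141] inc cm [-0.13 -0.23  0.24] rot [ 0.0045 -0.0028  0.004 ]
```

>>> servo_tool:
  increments: "0.05 0 -0.2 0.25 0.004 -0.002 0; 0.05 0 -0.2 0.25 0.004 -0.002 0; 0.05 2 -0.2 0.25 0.004 -0.002 0; 0.05 4 -0.2 0.25 0.004 -0.002 0; 0.05 5 -0.2 0.25 0.004 -0.002 0; 0.05 5 -0.2 0.25 0.004 -0.002 0; 0.05 5 -0.2 0.25 0.004 -0.002 0"

```text
time: 9.15
position: [0.4959, -0.1679, 0.1479]
ee_rot: [-0.001, 0.92, 0.393, -0.001]
contact_force: [0.3, -0.0, -1.1]
opening: 0.0164
```

```bash
python3 - <<'E'
from h import *
P,C,s=cur();print(P,fur(P))
inc(wor(-.0745,-.031,.026),down(YAW))
for n in ("scene","side"): cv2.imwrite(f"pics/{n}7.png",viewer.get_image(n)[:,:,::-1])
crop("pics/side7.png",230,140,120,110,6,"pics/d7.png")
crop("pics/scene7.png",220,130,100,110,6,"pics/s7.png")
E
```

```text
[ 0.4959 -0.1679  0.1479] [-0.1692 -0.0303  0.0249]
t 9.15 F [ 0.3426 -0.0293 -1.0744] inc cm [ 9.47  0.08 -0.12] rot [-0.0014  0.0006  0.0011]
```

View pics/d7.png

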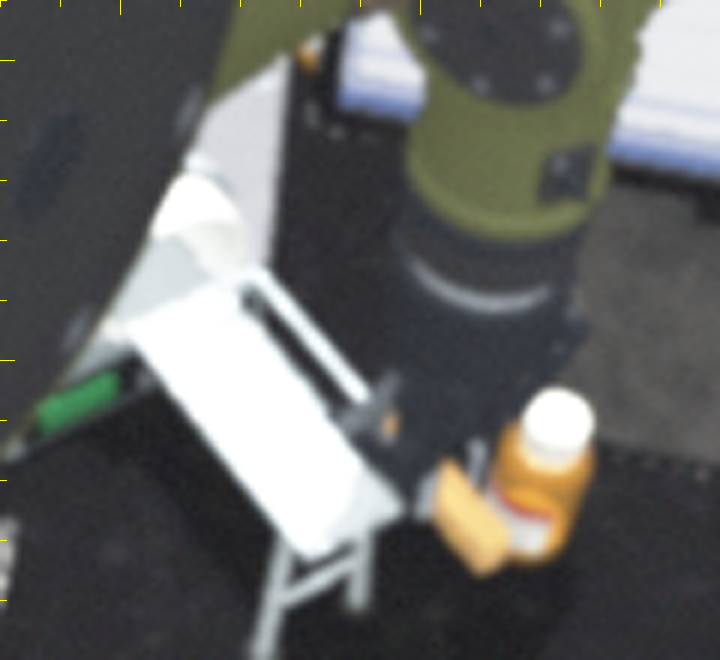

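View pics/s7.png

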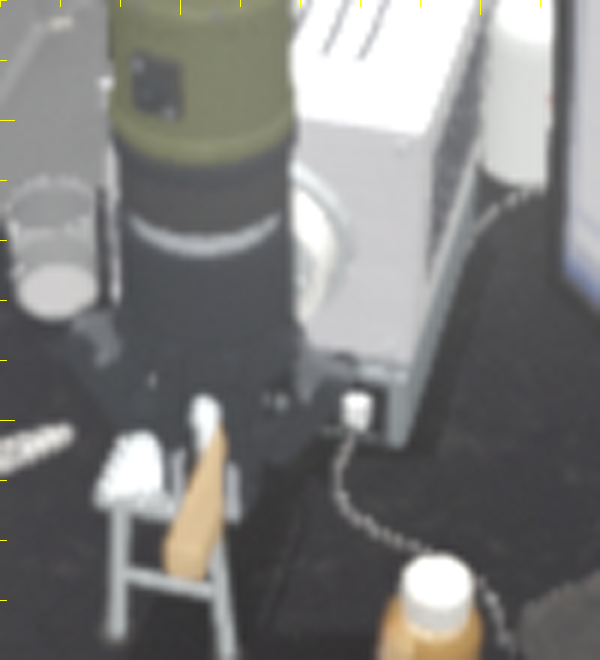

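>>> servo_tool:
  increments: "0.05 2 0.1 -0.1 0 0 0; 0.05 4 0.1 -0.1 0 0 0; 0.05 6 0.1 -0.1 0 0 0; 0.05 7.5 0.1 -0.1 0 0 0; 0.05 8.7 0.1 -0.1 0 0 0; 0.05 9.6 0.1 -0.1 0 0 0; 0.05 9.6 0.1 -0.1 0 0 0; 0.05 9.6 0.1 -0.1 0 0 0"

```text
time: 10.05
position: [0.5632, -0.0994, 0.1489]
ee_rot: [-0.0, 0.92, 0.393, -0.0]
contact_force: [0.1, -0.6, -1.9]
opening: 0.0166
```

```bash
python3 - <<'E'
from h import *
P,C,s=cur();print(P,fur(P),"F fur",s["contact_force"]@EX,s["contact_force"]@EY)
inc(wor(-.0745,-.0120,.026),down(YAW))
E
```

```text
[ 0.5632 -0.0994  0.1489] [-0.0733 -0.0314  0.0259] F fur -0.3419002467954475 -0.5100278757798925
t 10.05 F [ 0.1315 -0.5998 -1.8888] inc cm [-0.12 -1.94 -0.  ] rot [-0.0013  0.0004  0.0006]
```

>>> servo_tool:
  increments: "0.05 0 -0.4 0 0 0 0; 0.05 0 -0.8 0 0 0 0; 0.05 0 -1.2 0 0 0 0; 0.05 0 -1.6 0 0 0 0; 0.05 0 -1.9 0 0 0 0; 0.05 0 -1.9 0 0 0 0; 0.05 0 -1.9 0 0 0 0; 0.05 0 -1.9 0 0 0 0"

```text
time: 10.85
position: [0.5499, -0.0861, 0.1491]
ee_rot: [-0.0, 0.92, 0.393, -0.0]
contact_force: [0.5, -0.4, -0.3]
opening: 0.0165
```

```bash
python3 - <<'E'
from h import *
P,C,s=cur();print(P,fur(P),"F fur",s["contact_force"]@EX,s["contact_force"]@EY,s["torque"])
E
```

```text
[ 0.5499 -0.0861  0.1491] [-0.0729 -0.0126  0.0261] F fur 0.0491598915255438 -0.6008172947075608 [0.0096 0.0158 0.0245]
```

>>> servo_tool:
  increments: "0.05 -0.5 0 0 0 0 0; 0.05 -1 0 0 0 0 0; 0.05 -2 0 0 0 0 0; 0.05 -3.5 0 0 0 0 0; 0.05 -5 0 0 0 0 0; 0.05 -6.5 0 0 0 0 0; 0.05 -8 0 0 0 0 0; 0.05 -9 0 0 0 0 0"

```text
time: 11.65
position: [0.4861, -0.1523, 0.1491]
ee_rot: [-0.0, 0.92, 0.392, -0.0]
contact_force: [-0.5, 0.0, -1.4]
opening: 0.0167
```

>>> servo_tool:
  increments: "0.05 -0.7 0 0 0 0 0; 0.05 -1.2 0 0 0 0 0; 0.05 -1.5 0 0 0 0 0; 0.05 -1.5 0 0 0 0 0; 0.05 -1.5 0 0 0 0 0"

```text
time: 12.15
position: [0.4773, -0.1618, 0.1491]
ee_rot: [-0.0, 0.92, 0.393, -0.0]
contact_force: [0.7, -0.7, -0.7]
opening: 0.0165
```

```bash
python3 - <<'E'
from h import *
P,C,s=cur();print(P,fur(P),"F fur",s["contact_force"]@EX,s["contact_force"]@EY,s["torque"])
inc(wor(-.2985,-.0126,.026),down(YAW))
for n in ("side","wrist"): cv2.imwrite(f"pics/{n}8.png",viewer.get_image(n)[:,:,::-1])
crop("pics/side8.png",230,140,120,110,6,"pics/d8.png")
E
```

```text
[ 0.4773 -0.1618  0.1491] [-0.1777 -0.0126  0.0261] F fur 0.017969961831821153 -1.0162911815372246 [-0.0174 -0.0536  0.0399]
t 12.15 F [ 0.746  -0.6904 -0.6594] inc cm [-12.08  -0.01   0.01] rot [-0.001  -0.0001  0.0009]
```

View pics/d8.png

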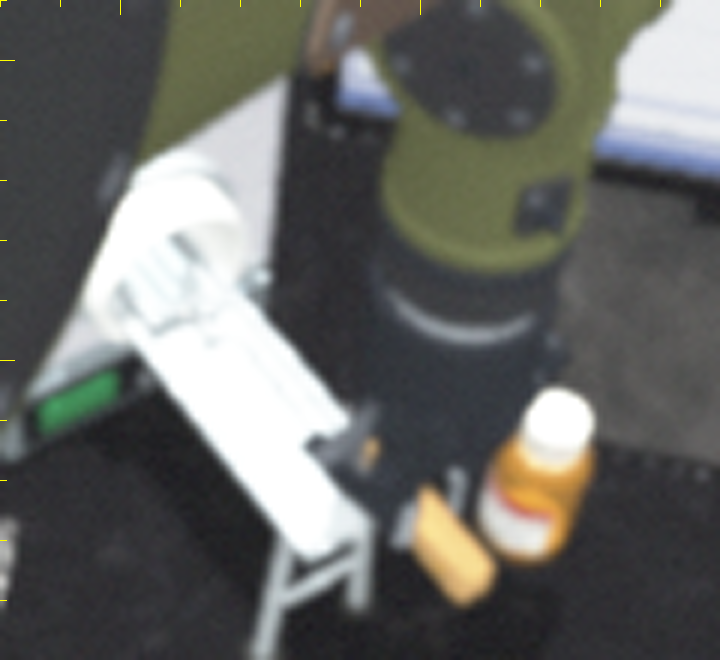

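View pics/wrist8.png

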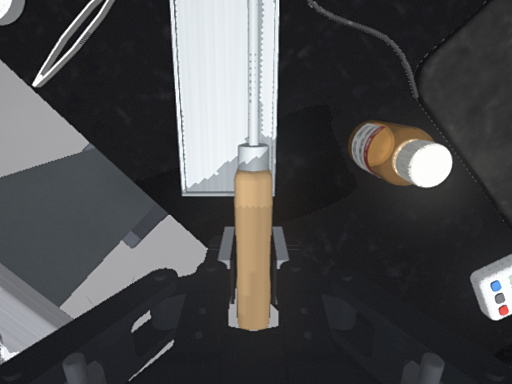

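>>> servo_tool:
  increments: "0.05 -0.5 0 0 0 0 0; 0.05 -1.5 0 0 0 0 0; 0.05 -3 0 0 0 0 0; 0.05 -4.5 0 0 0 0 0; 0.05 -6 0 0 0 0 0; 0.05 -7.5 0 0 0 0 0; 0.05 -8.5 0 0 0 0 0; 0.05 -9.5 0 0 0 0 0"

```text
time: 13.05
position: [0.4105, -0.2314, 0.149]
ee_rot: [-0.001, 0.92, 0.392, -0.0]
contact_force: [0.8, -0.4, -2.0]
opening: 0.0168
```

>>> servo_tool:
  increments: "0.05 -0.8 0 0 0 0 0; 0.05 -1.5 0 0 0 0 0; 0.05 -2 0 0 0 0 0; 0.05 -2.3 0 0 0 0 0; 0.05 -2.5 0 0 0 0 0; 0.05 -2.5 0 0 0 0 0; 0.05 -2.5 0 0 0 0 0; 0.05 -2.5 0 0 0 0 0"

```text
time: 13.85
position: [0.3943, -0.2485, 0.1491]
ee_rot: [-0.0, 0.92, 0.393, -0.0]
contact_force: [0.7, -0.0, -0.8]
opening: 0.0164
```

```bash
python3 - <<'E'
from h import *
P,C,s=cur();print(P,fur(P),"F fur",s["contact_force"]@EX,s["contact_force"]@EY,s["torque"])
for n in ("scene","side","wrist"): cv2.imwrite(f"pics/{n}9.png",viewer.get_image(n)[:,:,::-1])
crop("pics/side9.png",230,140,120,110,6,"pics/d9.png")
crop("pics/scene9.png",210,120,120,110,6,"pics/s9.png")
E
```

```text
[ 0.3943 -0.2485  0.1491] [-0.2978 -0.0126  0.0261] F fur 0.4304249362357053 -0.501372601293211 [-0.0002  0.0373  0.0058]
```

View pics/d9.png

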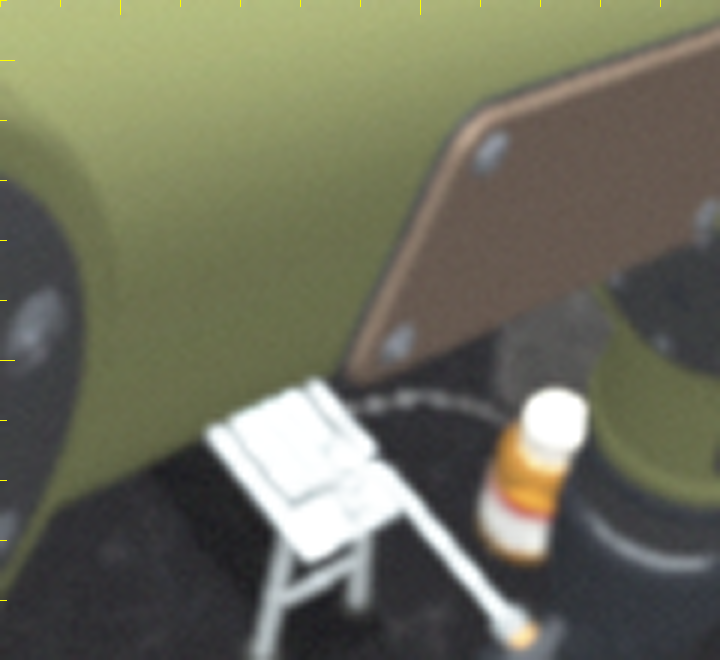

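View pics/s9.png

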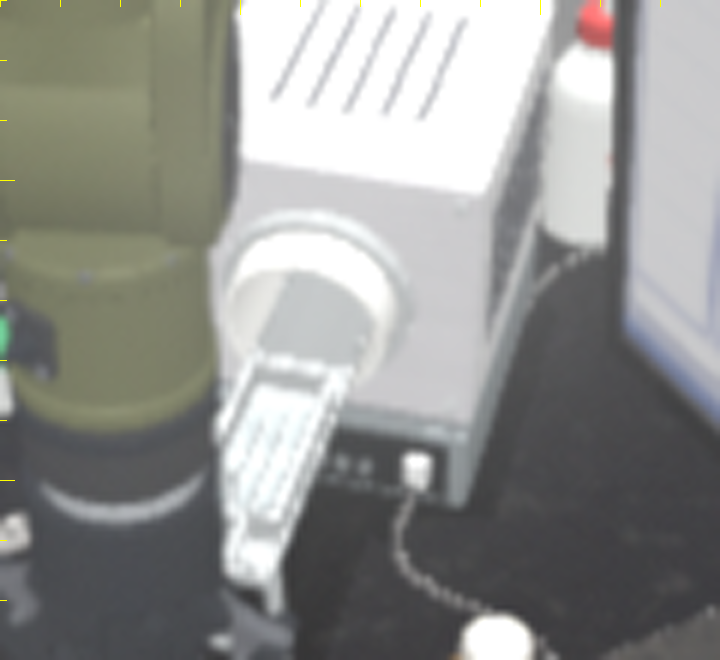

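View pics/wrist9.png

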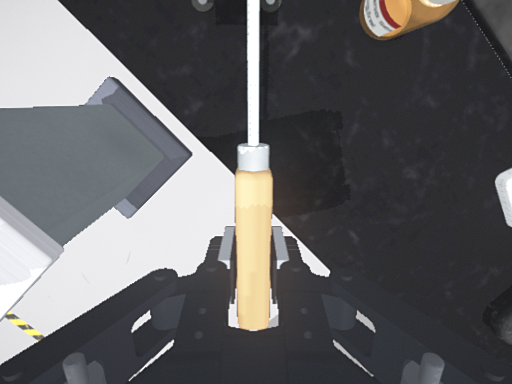

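```bash
python3 - <<'E'
from h import *
S=lambda x,y:(210+x/6,120+y/6)
for q in [(262,355),(355,370),(225,520),(288,528)]: print(fur(plane("scene",*S(*q),.141)))
for x in (0,-.012,-.022): print(x,[(proj("scene",wor(x,y,.018))-[210,120])*6 for y in (.022,-.022)])
D=lambda x,y:(230+x/6,140+y/6)
for q in [(316,380),(208,432),(292,505),(380,448)]: print("side",fur(plane("side",*D(*q),.141)))
E
```

```text
[-0.0222  0.0166  0.018 ]
[-0.0213 -0.0328  0.018 ]
[-0.1433 -0.0003  0.018 ]
[-0.1407 -0.0307  0.018 ]
0 [array([263.8655, 326.8008]), array([345.0787, 340.6695])]
-0.012 [array([257.4426, 340.9922]), array([339.2149, 355.0848])]
-0.022 [array([252.0162, 352.9816]), array([334.2605, 367.2649])]
side [-0.0877 -0.0239  0.018 ]
side [-0.0859  0.0375  0.018 ]
side [-0.1407  0.0272  0.018 ]
side [-0.1363 -0.0266  0.018 ]
```

>>> servo_tool:
  increments: "0.05 0.4 0 0 0 0 0; 0.05 0.7 0 0 0 0 0; 0.05 0.7 0 0 0 0 0; 0.05 0.7 0.5 0 0 0 0; 0.05 0.7 1 0 0 0 0; 0.05 0.7 1.6 0 0 0 0; 0.05 0.7 2.2 0 0 0 0; 0.05 0.7 2.8 0 0 0 0"

```text
time: 14.8
position: [0.4197, -0.2634, 0.149]
ee_rot: [-0.0, 0.92, 0.393, -0.0]
contact_force: [0.2, 0.4, -0.7]
opening: 0.0169
```

```bash
python3 - <<'E'
from h import *
P,C,s=cur();print(P,fur(P),"F fur",s["contact_force"]@EX,s["contact_force"]@EY)
c=viewer.get_calibration("wrist"); im=viewer.get_image("wrist")[:,:,::-1]; cv2.imwrite("pics/wrist10.png",im)
cv2.imwrite("pics/side10.png",viewer.get_image("side")[:,:,::-1]);crop("pics/side10.png",230,140,120,110,6,"pics/d10.png")
for q in [(205,140),(240,180),(270,210)]: p=plane("wrist",*q,0,c); print(q,im[q[1],q[0]],p,fur(p))
print(fur([.587,-.226,0]))
E
```

```text
[ 0.4197 -0.2634  0.149 ] [-0.291  -0.0413  0.026 ] F fur 0.3985569937783815 0.11069666214514273
(205, 140) [42 37 37] [ 0.4093 -0.2042  0.    ] [-0.2554  0.0071 -0.123 ]
(240, 180) [189 239 253] [ 0.4054 -0.2584  0.    ] [-0.2972 -0.0276 -0.123 ]
(270, 210) [151 202 234] [ 0.4052 -0.3049  0.    ] [-0.3309 -0.0596 -0.123 ]
[-0.1481 -0.1362 -0.123 ]
```

View pics/wrist10.png

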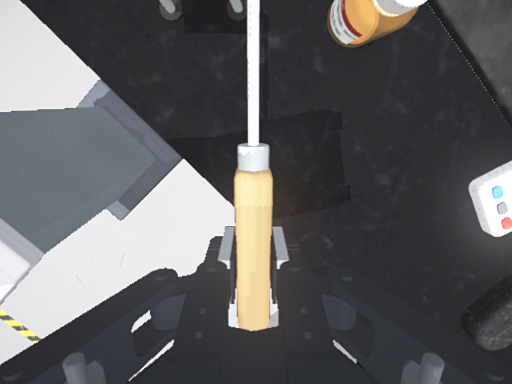

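View pics/d10.png

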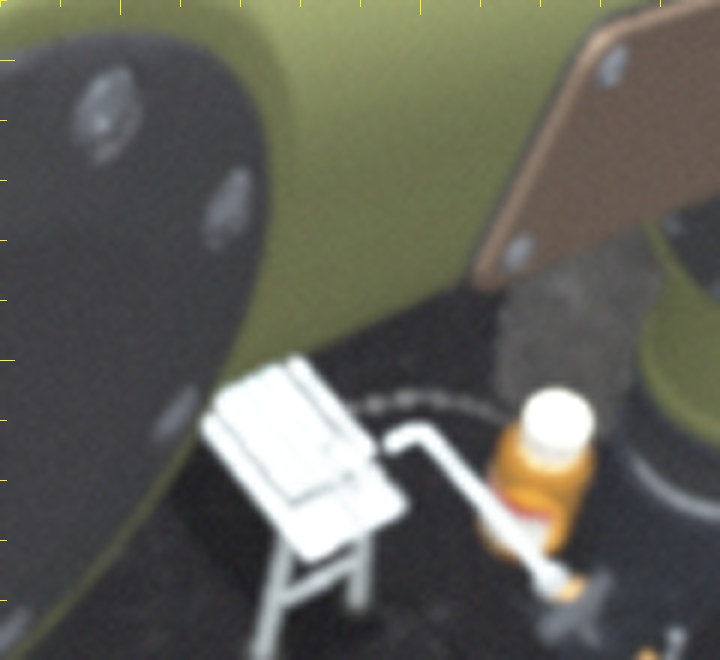

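```bash
python3 - <<'E'
from h import *
inc([.457,-.378,.149],down(YAW))
print(plane("side",385,238,.0),plane("side",397,245,.02))
E
```

```text
t 14.9 F [ 0.0764  0.6591 -1.6785] inc cm [-5.7  10.59 -0.01] rot [-0.0006 -0.0002  0.0003]
[ 0.6004 -0.438   0.    ] [ 0.5702 -0.4689  0.02  ]
```

>>> servo_tool:
  increments: "0.05 0 2 -0.5 0 0 0; 0.05 -2 5 -1 0 0 0; 0.05 -4 8 -1 0 0 0; 0.05 -5.7 10.6 0 0 0 0; 0.05 -5.7 10.6 3 0 0 0; 0.05 -5.7 10.6 6 0 0 0; 0.05 -5.7 10.6 8 0 0 0; 0.05 -5.7 10.6 10 0 0 0"

```text
time: 15.7
position: [0.4557, -0.377, 0.0475]
ee_rot: [-0.001, 0.92, 0.392, -0.0]
contact_force: [0.6, -0.3, -0.8]
opening: 0.0166
```

>>> servo_tool:
  increments: "0.05 0 0 1.5 0 0 0; 0.05 0 0 2.5 0 0 0; 0.05 0 0 3 0 0 0; 0.05 0 0 3 0 0 0; 0.05 0 0 3 0 0 0"

```text
time: 16.2
position: [0.4567, -0.3776, 0.0196]
ee_rot: [-0.0, 0.92, 0.393, 0.0]
contact_force: [0.2, 0.3, -0.6]
opening: 0.0163
```

```bash
python3 - <<'E'
from h import *
inc([.457,-.378,.005],down(YAW))
cv2.imwrite("pics/wrist11.png",viewer.get_image("wrist")[:,:,::-1])
E
```

```text
t 16.2 F [ 0.1864  0.2977 -0.5723] inc cm [-0.01  0.05  1.46] rot [-0.0001 -0.0003  0.0006]
```

View pics/wrist11.png

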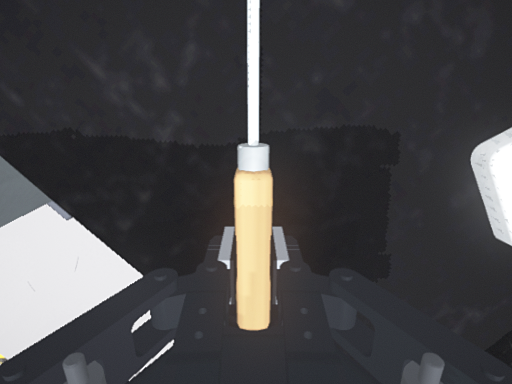

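>>> servo_tool:
  increments: "0.05 0 0 0.8 0 0 0; 0.05 0 0 1.2 0 0 0; 0.05 0 0 1.4 0 0 0; 0.05 0 0 1.45 0 0 0; 0.05 0 0 1.45 0 0 0; 0.05 0 0 1.45 0 0 0"

```text
time: 16.85
position: [0.456, -0.3769, 0.0048]
ee_rot: [-0.001, 0.92, 0.393, -0.0]
contact_force: [-3.1, 1.3, 5.7]
opening: 0.0167
```

>>> servo_tool:
  increments: "0.4 0 0 0 0 0 0; 0.6 0 0 0 0 0 0; 0.8 0 0 0 0 0 0; 0.8 0 0 0 0 0 0; 0.8 0 0 0 0 0 0; 0.8 0 0 0 0 0 0; 0.8 0 0 0 0 0 0; 0.8 0 0 0 0 0 0"

```text
time: 17.65
position: [0.4563, -0.3772, 0.0044]
ee_rot: [-0.001, 0.92, 0.393, -0.0]
contact_force: [-0.1, 0.1, 0.6]
opening: 0.0682
```

```bash
python3 - <<'E'
from h import *
inc([.457,-.378,.005],down(YAW)); print(cur()[2]["opening"])
cv2.imwrite("pics/wrist12.png",viewer.get_image("wrist")[:,:,::-1])
E
```

```text
t 17.65 F [-0.0572  0.062   0.6456] inc cm [-0.    0.11 -0.06] rot [-0.001  -0.0002  0.0006]
0.06816788906838711
```

View pics/wrist12.png

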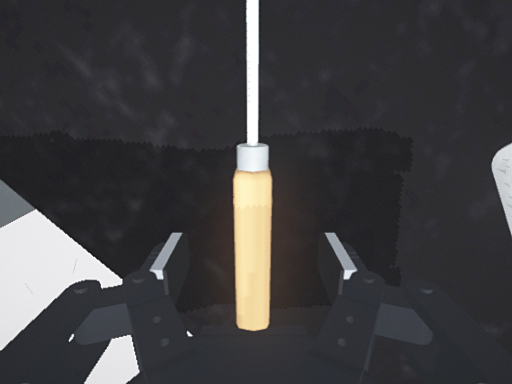

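Released; lift straight up and check everything.

>>> servo_tool:
  increments: "0.8 0 0 -2 0 0 0; 0.8 0 0 -5 0 0 0; 0.8 0 0 -10 0 0 0; 0.8 0 0 -15 0 0 0; 0.8 0 3 -20 0 0 0; 0.8 0 6 -22 0 0 0; 0.8 0 10 -22 0 0 0; 0.8 0 12 -22 0 0 0"

```text
time: 18.5
position: [0.5453, -0.4626, 0.2256]
ee_rot: [0.001, 0.92, 0.393, 0.001]
contact_force: [0.6, -0.3, 0.1]
opening: 0.0683
```

>>> servo_tool:
  increments: "0.8 0 4 0 0 0 0; 0.8 0 6 0 0 0 0; 0.8 0 6 0 0 0 0; 0.8 0 6 0 0 0 0; 0.8 0 6 0 0 0 0"

```text
time: 19.0
position: [0.5858, -0.5013, 0.2244]
ee_rot: [-0.001, 0.92, 0.393, -0.0]
contact_force: [-0.2, 0.2, 0.7]
opening: 0.0684
```

```bash
python3 - <<'E'
from h import *
print(cur()[0])
for n in ("scene","side"): cv2.imwrite(f"pics/{n}13.png",viewer.get_image(n)[:,:,::-1])
crop("pics/scene13.png",210,120,120,110,6,"pics/s13.png")
crop("pics/side13.png",230,120,150,140,5,"pics/d13.png")
E
```

```text
[ 0.5858 -0.5013  0.2244]
```

View pics/s13.png

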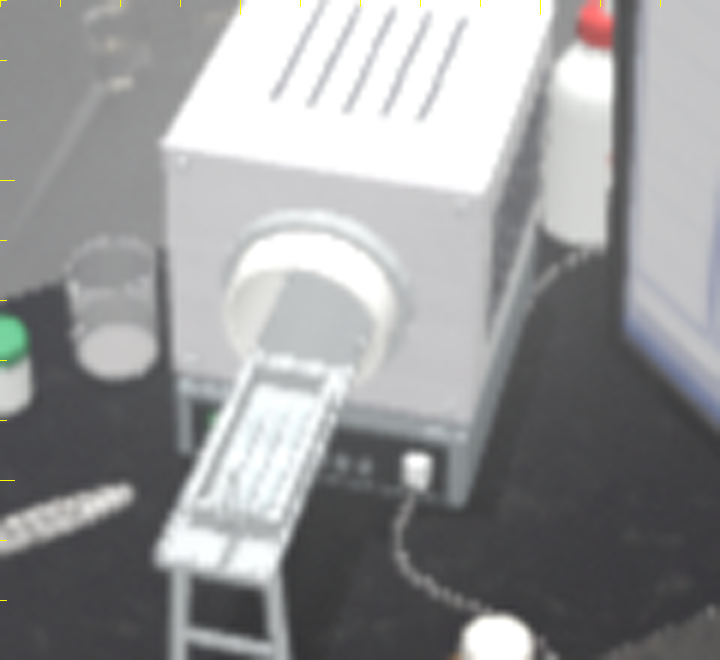

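View pics/d13.png

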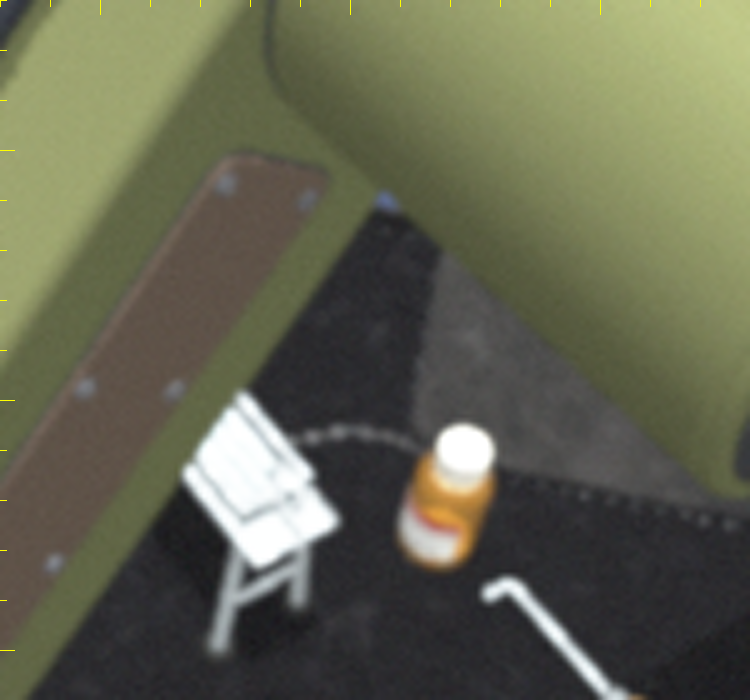

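View pics/scene13.png

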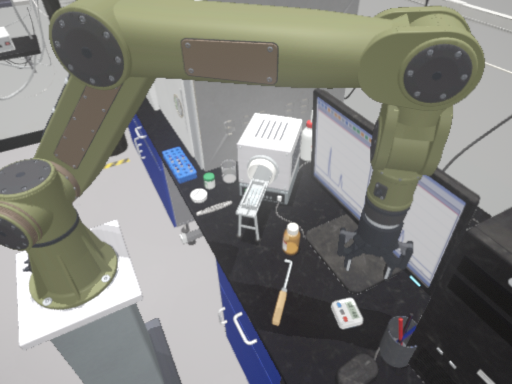

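```bash
python3 - <<'E'
from h import *
crop("pics/scene13.png",255,215,70,115,6,"pics/s13b.png")
a=(230+487/5,120+594/5)
print(plane("side",*a,.011), proj("scene",plane("side",*a,.011)))
S=lambda x,y:(210+x/6,120+y/6)
for q in [(255,357),(353,370)]: print(fur(plane("scene",*S(*q),.141)))
# compare bystander pixels
A=cv2.imread("pics/scene0.png").astype(int);B=cv2.imread("pics/scene13.png").astype(int)
d=np.abs(A-B).sum(2); print("mean diff rack/jar/tin/tweezers",d[145:182,160:198].mean(),d[172:190,202:217].mean(),d[188:204,189:208].mean(),d[200:217,195:234].mean(),"bottle",d[222:252,282:302].mean())
E
```

```text
[ 0.5447 -0.2585  0.011 ] [285.2756 260.3404]
[-0.0247  0.0196  0.018 ]
[-0.0216 -0.0318  0.018 ]
mean diff rack/jar/tin/tweezers 22.73541963015647 22.18148148148148 15.049342105263158 16.098039215686274 bottle 19.563333333333333
```

View pics/s13b.png

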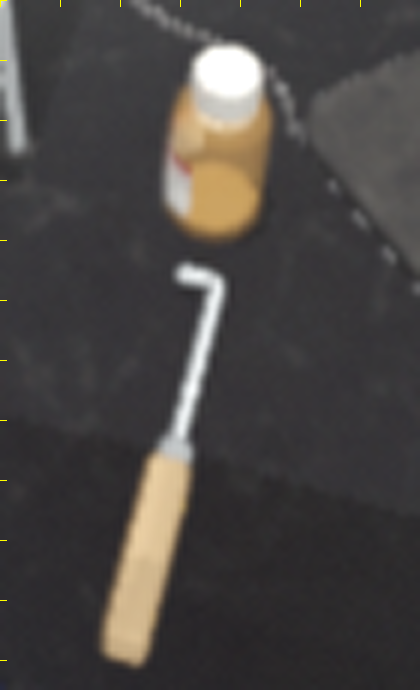

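```bash
python3 - <<'E'
from plant import bot
s=bot.read_state();print(s["time"],s["contact_force"],abs(s["joint_velocities"]).max())
bot.close_job()
E
```

```text
19.1 [0.27566385 0.25830101 0.03730824] 0.005106252028944261
the job is handed in; nothing more can be done
```

I drew the boat out onto the loading shelf with the hook, unhooked it, laid the hook on the bench and handed the job in at 19.1 s of the 64 s allowed. The hand-in gives no verdict, so the results below are from my own camera checks.

- **Hooking:** I measured the eye in the wrist camera at about 75–78 mm inside the mouth. The hook pin went in beside it, then sideways through it. I felt no contact force at that point; the catch only showed when the boat came out as I pulled.
- **Boat:** It stands upright on the shelf with the liners lying in it. Its far end measures about 22–25 mm in front of the mouth, where I aimed for 22 mm. I couldn't use the side camera to confirm this, because the arm hid the far end in every late view.
- **Hook:** It lies flat. The ball end matches in both cameras at 11 mm height, about 20 mm or more clear of the bottle and well away from the boat and furnace.
- **Bystanders:** All five are where they started in the scene view.
- **Robot:** The gripper stayed away from the boat throughout. The arm was at rest above the bench touching nothing, with residual force under 0.5 N.

No check failed.

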